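Pusher home in the slicer's feed chute

ROBOT

A 6-joint arm with a two-finger parallel gripper is mounted at the origin on a cart in front of the work surface, level with it; the furniture and walls round the work are solid. World frame = base frame: x ahead of the robot, y to its left, z up, the work surface at z = 0. Lengths are in mm, angles in degrees, forces in N, time in s.
With the tool pointing down it reaches from about 250 to 800 mm from the base axis. Payload 8.5 kg.
Tool frame: the origin (TCP) lies midway between the tips of the shut fingers; the grasp point (between the pads) lies 19 mm behind it; z points along the fingers, y is the line along which they close (so a half turn about z gives the same grasp; the last joint's range is limited). The gripper opens to 85 mm and grips with 20 to 120 N. Pads are 22 mm wide; open, the fingers measure 114 mm over their backs; the gripper's body (76 mm by 85 mm) begins 54 mm behind the grasp point. The pads swing forward as they close: fully open they stand 13 mm farther back than shut.
Start: joints at [65.317, 13.648, -0.773, 75.585, 0, 90], TCP at [219.219, 476.993, 231.276] pointing down, gripper open.
Joint ranges: [-152.45, 152.45], [-59.26, 108.67], [-65.41, 83.53], [-104.44, 129.93], [-82.83, 76.93], [-180, 180]. Speed limits (degrees/s): [127.2, 127.2, 159.86, 180, 180, 180].

INTERFACE

Orientations are given as [roll, pitch, yaw] about the fixed x, y, z axes, in that order (R = Rz(yaw) Ry(pitch) Rx(roll)).
In Python, from bench import env gives the robot as it stands.
- The arm moves only by the shell command python3 -m handwheel 'ROWS' [FORCE]. ROWS is JSON, a list of rows, each an object of numbers: "jaw": the opening in per cent of the stroke, from 0 (shut) to 100 (fully open); "dx", "dy", "dz": the shift along the tool's x, y, z in mm; "wx", "wy", "wz": the turn, a rotation vector about the tool's x, y, z in rad. A call has 1 to 20 rows; each row is the pose to reach, as a shift and turn from the pose commanded when the call began, along the tool's axes at that moment; what a row does not reach only later rows make up. A row lasts 1/10 s, in which the tool goes at most 50 mm and 8.59 degrees, less where a joint would pass 70% of its speed; a pose out of reach is approached as far as the arm can. A call with a gripper value outside its range is refused whole. The fingers move at their own pace and stop on an object; FORCE is the grip in N (left out, the last holds). Time passes only in rows, so rows that repeat a pose let the fingers close. It gives the time, the measured TCP pose, the force, the opening and the grip force at its end, in the units of the state.
- env.sense(): the state, without advancing time (a new reading comes with each control period).
- env.capture(name): name is "side" or "top" or "wrist"; returns a dict with "pixels" (480x640x3 uint8, red, green, blue), "vfov" (degrees; the focal length in pixels is half the picture's height over the tangent of half this angle, whatever the lens; pixels are square), "cx", "cy" (the principal point, pixels), "R" (3x3) and "t" (3): a world point X has camera coordinates R X + t. Camera axes: x right, y down, z forward; pixel columns grow to the right and rows downward; lengths in mm; the calibration is good to about 2 mm. A picture is of the moment at which its call begins. There is no depth.
- env.finish_job(): hands the job in; it is judged then, once.
The state is a dict: "time": time; "q": joint angles; "qvel": joint speeds; "joint_torque": joint torques, N m; "position": TCP position; "tool_rot": TCP orientation; "wrist_force": force on the tool from outside, world axes, zero at the start; "moment": the same for the moment, N m; "grip_width": finger opening in mm; "gripper_force": force on a finger pad.
Only numpy, scipy, OpenCV 4.12 (cv2) and the standard library are available. Lean on these libraries where they do the work, as an engineer would, in place of code of your own. Each camera call takes 0.05 s, during which the arm holds its last target. There are 200 camera calls.

TASK

Get the vegetable slicer ready to run: lower the small pusher into the hollow of the large pusher until its collar sits on the large one's rim, then pass the nested pair down through the narrow feed chute on the slicer's lid and press it fully home, so that its collar pushes the spring-loaded interlock pin all the way down. The slicer only runs while the pin is held, so finish with the gripper still holding the large pusher by its sides and keeping it pressed home; leave everything else on the table where it is.

Things in the scene. Friction and masses are not known exactly. Their poses are not given: they have to be found in the camera images.
- large_pusher_center (a point): centre of the large pusher, 53.5 mm above its foot. White upright tube, loose, standing, 0.12 kg, rounded-rectangle section 44 (its x) by 64 mm (its y), 107 mm tall, open at both ends; walls 3.5 mm, channel 37 x 57 mm. A collar runs round it 60 to 65 mm above the foot; the plain sides above the collar are its grip, taken across the 44 mm. z is up its axis; turned half round it is the same.
- large_pusher: the same large pusher, at the middle of its foot. The collar is 54 x 74 mm, with an 18 mm wide lug at each y end that reaches 49.5 mm from the axis. The lowest 6 mm of the tube taper in by 2 mm all round.
- small_pusher_center (a point): centre of the small pusher, 65.5 mm above its foot. White hollow cup of the same shape as the large pusher, loose, standing, 0.06 kg, 34 (its x) by 54 mm (its y), 131 mm tall. A 4 mm thick collar, 44 x 64 mm, runs round it 107 to 111 mm above the foot; the 20 mm above the collar are its finger grip, taken across the 34 mm. z is up its axis; turned half round it is the same.
- small_pusher: the same small pusher, at the middle of its foot. The lowest 8 mm taper in by 3 mm all round. Nested (long sides along long sides, either way round), its collar rests on the large pusher's rim, the two feet are level and its grip stands 24 mm above that rim.
- chute_mouth (a point): centre of the feed chute's rim on the slicer's lid, 166 mm above the table, z up. Upright grey shaft, 46 (x) by 66 mm (y) inside, 2 mm more than the large pusher, walls 5 mm, 64 mm deep, the rim flared by 2 mm over its top 4 mm. The large pusher goes in y along y, either way round, and is home when its collar rests on the rim, its foot 60 mm below it.
- slicer: the fixed slicer, at the middle of its underside, front to -x: white base about 180 mm wide, clear bowl, grey lid 116 mm above the table. The chute stands 36 mm in front of its middle.
- interlock (a joint): travel in m of the interlock pin, steel, 7 mm thick, in a housing 43 mm from the chute's centre at its +y end: 0 released (6 mm above the rim), 0.006 pressed level with the rim by a lug of the large pusher's collar. Its spring pushes back with 4 N at 0 and 8 N at 0.006, more than the two pushers weigh.
- teaspoon: steel teaspoon, 132 mm, lying flat between the two pushers' places: leave it
- steel_cup_3: empty steel portion cup, 68 mm wide, 42 mm tall, near the front edge: leave it
- sauce_pot_4: lidded portion pot, 53 mm wide, 36 mm tall, near the front edge: leave it
- pot_lid_2: round steel lid with a knob, 118 mm, 27 mm tall, in front of the slicer: leave it
- timer: round twist timer, 62 mm wide, 40 mm tall, at the left front: leave it
- rice_tub: lidded food tub, 103 x 144 x 56 mm, at the right: leave it
- fork: steel fork, 198 mm, lying flat at the right: leave it

How it is judged:
By the outcome, as a careful person would: the job done as asked, in the order asked, and still so for the second after the job is handed in, while the arm keeps its last pose, push and grip.
It also fails if it takes over 67 s, if anything falls off the work surface, if the arm or the gripper's body presses on something with over 40 N, if the wrist force passes 120 N, or if a joint passes its speed limit or range.

## Working session

There is one attempt and no reset: what is moved stays moved. The work goes in short steps, Python scripts to look and compute and a shell command to move; the robot and the scene stay as the last step left them, time stands still between calls to the robot, and variables do not carry over. Pictures are saved under pics/ and viewed, at most 10 in all, crops included, and the job is handed in when it is done.

```bash
mkdir -p pics; ls; python3 - <<'E'
from bench import env
import cv2,numpy as np
s=env.sense();print({k:np.round(s[k],3).tolist() for k in s})
for n in("top","side","wrist"):
    c=env.capture(n);cv2.imwrite(f"pics/{n}1.png",c["pixels"][:,:,::-1]);print(n,c["vfov"],c["cx"],c["cy"],np.round(c["R"],3).tolist(),np.round(c["t"],1).tolist())
E
```

```text
pics
{'time': 0.0, 'q': [65.318, 13.681, -0.816, 75.585, 0.0, 90.001], 'qvel': [-0.033, -0.094, 0.016, -0.099, 0.04, 0.011], 'joint_torque': [-0.002, -53.877, 34.644, 0.018, 0.0, 0.0], 'position': [219.055, 476.665, 230.683], 'tool_rot': [-179.918, -0.0, 155.317], 'wrist_force': [-0.107, 0.093, -0.112], 'moment': [0.009, 0.004, -0.016], 'gripper_force': 0.0, 'grip_width': 85.42}
top 57.950025258525564 319.60831356929623 237.44295670223264 [[0.002, -1.0, -0.027], [-0.988, 0.003, -0.154], [0.154, 0.027, -0.988]] [-109.8, 494.2, 1073.3]
side 52.518535545783564 318.21504169594624 241.97944760146032 [[0.999, 0.027, -0.024], [-0.008, -0.489, -0.872], [-0.035, 0.872, -0.489]] [-508.3, 29.1, 1485.1]
wrist 68.85566964244337 315.36366855940236 235.10448692787838 [[0.418, 0.908, 0.0], [0.878, -0.404, 0.258], [0.235, -0.108, -0.966]] [-523.7, -33.1, 376.4]
```

View pics/top1.png

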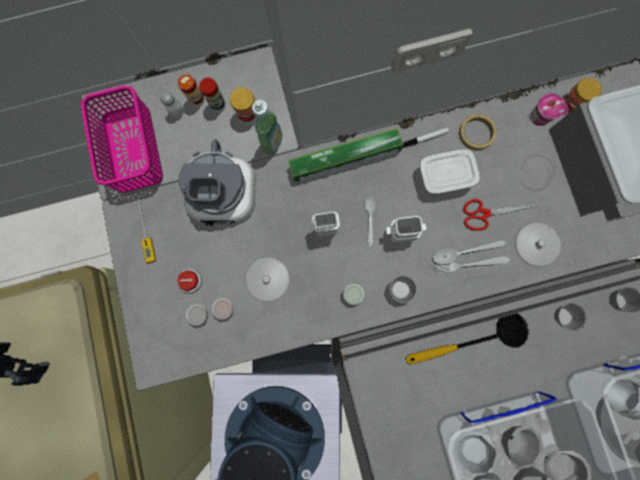

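View pics/side1.png

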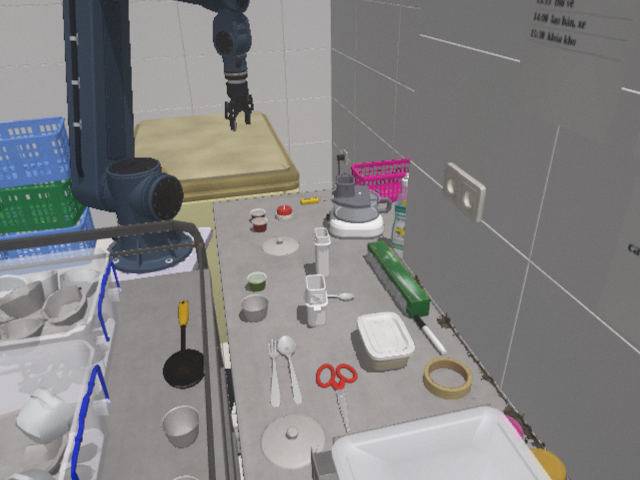

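The top view shows the small pusher near (326,221), the large one with its lugs near (406,228), the spoon between them at (370,220), and the chute near (206,187). The side view shows the small pusher at (321,250), the large one at (316,300) and the chute at (345,185).

```bash
cat > h.py <<'E'
from bench import env
import cv2,numpy as np
from scipy.spatial.transform import Rotation as Ro
def cam(n,save=None,crop=None,f=1):
    c=env.capture(n);c["f"]=240/np.tan(np.radians(c["vfov"]/2));c["R"]=np.array(c["R"]);c["t"]=np.array(c["t"])
    if save:
        im=c["pixels"][:,:,::-1]
        if crop: im=im[crop[1]:crop[3],crop[0]:crop[2]]
        cv2.imwrite("pics/"+save,cv2.resize(im,None,fx=f,fy=f,interpolation=cv2.INTER_CUBIC))
    return c
def pix(c,X):
    p=np.atleast_2d(X)@c["R"].T+c["t"];return p[:,:2]/p[:,2:]*c["f"]+[c["cx"],c["cy"]]
def ray(c,u,z):
    d=c["R"].T@np.array([(u[0]-c["cx"])/c["f"],(u[1]-c["cy"])/c["f"],1]);o=-c["R"].T@c["t"];return o+d*(z-o[2])/d[2]
def tool():
    s=env.sense();return np.array(s["position"]),Ro.from_euler("xyz",s["tool_rot"],degrees=True).as_matrix()
def delta(P): # world point -> tool shift
    p,R=tool();return R.T@(np.array(P)-p)
E
python3 - <<'E'
from h import *
c=cam("top","top2.png",(170,130,440,290),2.9)
for n,u,z in(("small",(326,216),131),("large",(406,221),107),("chute",(206,187),166),("tcp?",(22,368),231)):print(n,ray(c,u,z).round(1))
s=cam("side","side2.png",(280,150,420,340),3.1)
for n,u,z in(("small",(321,232),131),("large",(315,283),107),("chute",(346,180),166)):print(n,ray(s,u,z).round(1))
p,R=tool();print(R.round(3).tolist(),pix(c,p),pix(s,p))
E
python3 -c "
import cv2,numpy as np
a=cv2.imread('pics/top2.png');b=cv2.imread('pics/side2.png');print(a.shape,b.shape)"
```

```text
small [ 530.6 -127.6  131. ]
large [ 522.5 -319.2  107. ]
chute [593.  150.1 166. ]
tcp? [194.4 494.6 231. ]
small [ 522.5 -128.   131. ]
large [ 512.6 -333.   107. ]
chute [595.1 148.  166. ]
[[-0.909, 0.418, -0.0], [0.418, 0.909, -0.001], [-0.0, -0.001, -1.0]] [[ 31.73527134 355.62391913]] [[241.12468166 130.63612752]]
(464, 783, 3) (589, 434, 3)
```

View pics/top2.png

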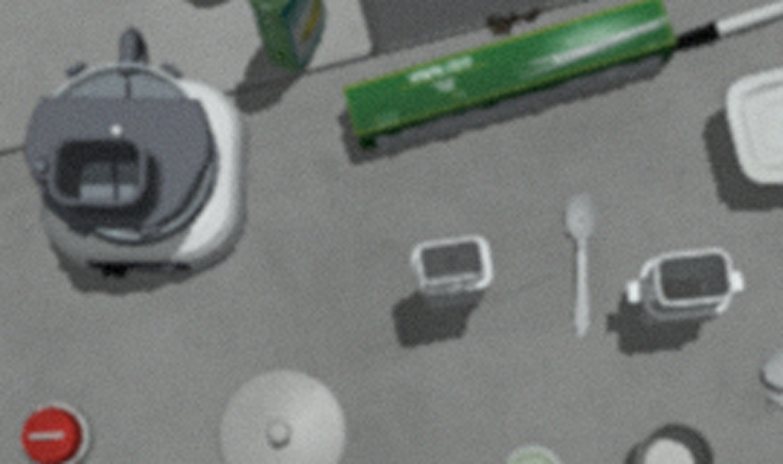

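Picture: the small pusher's rim is centred at about (326,220) and the large one's at (409,225), both long sides about 6° off y. The chute is at (204,189) and the pin at its left end. Next I move above the small pusher.

```bash
python3 -m handwheel '[{"dx":-267,"dy":-211,"dz":-40,"wz":0.5,"jaw":100},{"dx":-533,"dy":-421,"dz":-40,"wz":1.03},{"dx":-533,"dy":-421,"dz":-40,"wz":1.03},{"dx":-533,"dy":-421,"dz":-40,"wz":1.03},{"dx":-533,"dy":-421,"dz":-40,"wz":1.03},{"dx":-533,"dy":-421,"dz":-40,"wz":1.03},{"dx":-533,"dy":-421,"dz":-40,"wz":1.03},{"dx":-533,"dy":-421,"dz":-40,"wz":1.03},{"dx":-533,"dy":-421,"dz":-40,"wz":1.03},{"dx":-533,"dy":-421,"dz":-40,"wz":1.03},{"dx":-533,"dy":-421,"dz":-40,"wz":1.03},{"dx":-533,"dy":-421,"dz":-40,"wz":1.03},{"dx":-533,"dy":-421,"dz":-40,"wz":1.03},{"dx":-533,"dy":-421,"dz":-40,"wz":1.03},{"dx":-533,"dy":-421,"dz":-40,"wz":1.03},{"dx":-533,"dy":-421,"dz":-40,"wz":1.03},{"dx":-533,"dy":-421,"dz":-40,"wz":1.03},{"dx":-533,"dy":-421,"dz":-40,"wz":1.03}]'
python3 - <<'E'
from h import *
c=cam("wrist","w1.png");p,R=tool();print(p,R.round(3).tolist(),-c["R"].T@c["t"]);print(pix(c,[[530,-128,131],[520,-325,107]]))
E
```

```text
[219.18060385 476.8836643  231.06928588] [[-0.909, 0.418, -0.0], [0.418, 0.909, -0.001], [0.0, -0.001, -1.0]] [159.6251828  503.06247072 372.51935025]
[[ -62.33636189  701.98566636]
 [-174.57262883  708.99193595]]validation failed for argument at $[0]...
```

View pics/w1.png

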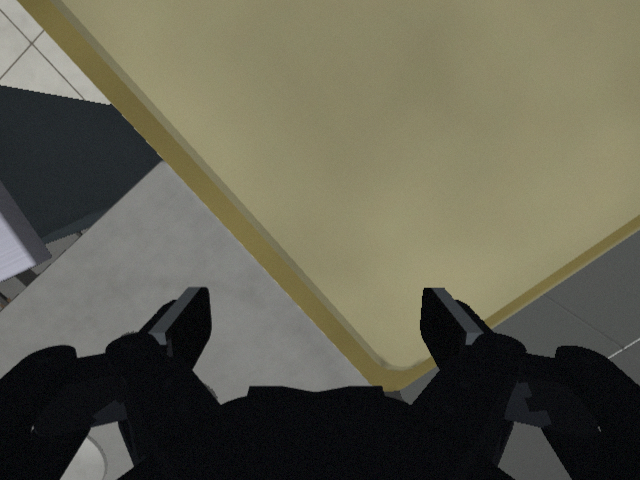

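The move was refused because its rows were incomplete. The picture shows only the fingers at (185,330) and (450,330) and the view from the start pose. I'll give every key and stop short, so the camera looks down on the small pusher.

```bash
python3 -m handwheel '[{"dx":-559,"dy":-478,"dz":-40,"wx":0,"wy":0,"wz":1.03,"jaw":100},{"dx":-559,"dy":-478,"dz":-40,"wx":0,"wy":0,"wz":1.03,"jaw":100},{"dx":-559,"dy":-478,"dz":-40,"wx":0,"wy":0,"wz":1.03,"jaw":100},{"dx":-559,"dy":-478,"dz":-40,"wx":0,"wy":0,"wz":1.03,"jaw":100},{"dx":-559,"dy":-478,"dz":-40,"wx":0,"wy":0,"wz":1.03,"jaw":100},{"dx":-559,"dy":-478,"dz":-40,"wx":0,"wy":0,"wz":1.03,"jaw":100},{"dx":-559,"dy":-478,"dz":-40,"wx":0,"wy":0,"wz":1.03,"jaw":100},{"dx":-559,"dy":-478,"dz":-40,"wx":0,"wy":0,"wz":1.03,"jaw":100},{"dx":-559,"dy":-478,"dz":-40,"wx":0,"wy":0,"wz":1.03,"jaw":100},{"dx":-559,"dy":-478,"dz":-40,"wx":0,"wy":0,"wz":1.03,"jaw":100},{"dx":-559,"dy":-478,"dz":-40,"wx":0,"wy":0,"wz":1.03,"jaw":100},{"dx":-559,"dy":-478,"dz":-40,"wx":0,"wy":0,"wz":1.03,"jaw":100},{"dx":-559,"dy":-478,"dz":-40,"wx":0,"wy":0,"wz":1.03,"jaw":100},{"dx":-559,"dy":-478,"dz":-40,"wx":0,"wy":0,"wz":1.03,"jaw":100},{"dx":-559,"dy":-478,"dz":-40,"wx":0,"wy":0,"wz":1.03,"jaw":100},{"dx":-559,"dy":-478,"dz":-40,"wx":0,"wy":0,"wz":1.03,"jaw":100},{"dx":-559,"dy":-478,"dz":-40,"wx":0,"wy":0,"wz":1.03,"jaw":100}]'
python3 - <<'E'
from h import *
c=cam("wrist","w2.png");p,R=tool();s=env.sense();print(p,s["tool_rot"],s["time"],-c["R"].T@c["t"]);print(pix(c,[[530,-128,131],[520,-325,107]]))
E
```

```text
time: 2.0
position: [527.4, -191.5, 270.7]
tool_rot: [-179.9, -0.0, 96.2]
wrist_force: [-0.1, -0.8, 0.1]
grip_width: 85.0
gripper_force: 0.0
[ 527.18635635 -190.65061506  270.98037213] [-1.79951947e+02 -2.93472987e-02  9.62694905e+01] 2.05 [ 520.09129494 -127.90989469  412.22857521]
[[327.97002204 143.80877499]
 [293.69846647 347.85047771]]
```

View pics/w2.png

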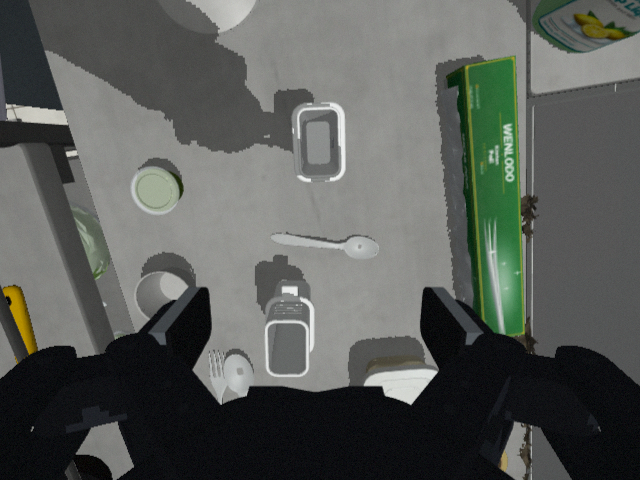

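Picture: the small pusher is at (320,142) and the large one's rim at (287,348), both clear, with the spoon between at (325,243). I'll fit the known shapes to their silhouettes.

```bash
cat > fit.py <<'E'
from h import *
from scipy.optimize import minimize
def rr(a,b,r):
    t=np.linspace(0,np.pi/2,5);q=np.c_[a/2-r+r*np.cos(t),b/2-r+r*np.sin(t)]
    return np.vstack([q*s for s in([1,1],[-1,1],[-1,-1],[1,-1])])
def P(o,z0,z1):return np.vstack([np.c_[o,np.full(len(o),z)] for z in(z0,z1)])
SMALL=[P(rr(34,54,8),8,131),P(rr(44,64,10),107,111)]
LARGE=[P(rr(44,64,9),6,107),P(rr(54,74,12),60,65),P(rr(18,99,1),60,65)]
def mask(c,parts,v,S=4,z=0):
    m=np.zeros((480*S,640*S),np.uint8);R=Ro.from_euler("z",v[2],degrees=True).as_matrix()
    for X in parts:
        h=cv2.convexHull(((pix(c,X@R.T+[v[0],v[1],z])+.5)*S*16).astype(np.int32));cv2.fillConvexPoly(m,h,1,shift=4)
    return m
def seg(c,uv,thr):
    g=cv2.cvtColor(c["pixels"],cv2.COLOR_RGB2GRAY);b=(cv2.resize(g,None,fx=4,fy=4,interpolation=cv2.INTER_LINEAR)>thr).astype(np.uint8)
    cs,_=cv2.findContours(b,cv2.RETR_EXTERNAL,cv2.CHAIN_APPROX_NONE)
    k=[q for q in cs if cv2.contourArea(q)>8000 and cv2.pointPolygonTest(q,(uv[0]*4.,uv[1]*4.),False)>0]
    m=np.zeros_like(b);cv2.drawContours(m,k[:1],-1,1,-1);return m
def fit(c,parts,uv,x0,thr=165,z=0):
    o=seg(c,uv,thr);f=lambda v:1-np.sum(mask(c,parts,v,z=z)&o)/max(1,np.sum(mask(c,parts,v,z=z)|o))
    r=minimize(f,x0,method="Nelder-Mead",options=dict(initial_simplex=np.array(x0)+np.array([[0,0,0],[8,0,0],[0,8,0],[0,0,6]]),xatol=.05,fatol=1e-4))
    return r.x.round(2),round(1-r.fun,3),o
E
python3 - <<'E'
from fit import *
c=cam("wrist")
im=cv2.resize(c["pixels"],None,fx=4,fy=4)[:,:,::-1].copy()
g=cv2.cvtColor(c["pixels"],cv2.COLOR_RGB2GRAY);print(g[200:220,300:320].mean(),g[160,285:355:3],g[300,255:325:3])
for parts,uv,x0 in((SMALL,(320,142),[527,-128,6]),(LARGE,(287,348),[515,-325,6])):
  for t in(150,165,185):
    v,s,o=fit(c,parts,uv,x0,t);print(t,v,s)
    if t==165:
      for m,k in((o,(0,0,255)),(mask(c,parts,v),(0,255,0))):
        q,_=cv2.findContours(m,cv2.RETR_EXTERNAL,cv2.CHAIN_APPROX_NONE);cv2.drawContours(im,q,-1,k,2)
cv2.imwrite("pics/f1.png",cv2.resize(im[350:1560,950:1500],None,fx=.49,fy=.49))
E
```

```text
142.3925 [147 141 143 124 142 137  91  93 141 137 140 138 141 143 137 107  90  90
 131 237 205 143 144 140] [146  81  88  80  83 112 133 138 135 136 137 138 139 134 135 152 230 209
 121 145 151 152 151 150]
150 [ 527. -128.    6.] 0.0
165 [ 527. -128.    6.] 0.0
185 [ 527. -128.    6.] 0.0
150 [ 513.63 -330.06    6.02] 0.623
165 [ 513.56 -331.92    5.16] 0.611
185 [ 513.2  -326.99    3.44] 0.588
```

View pics/f1.png

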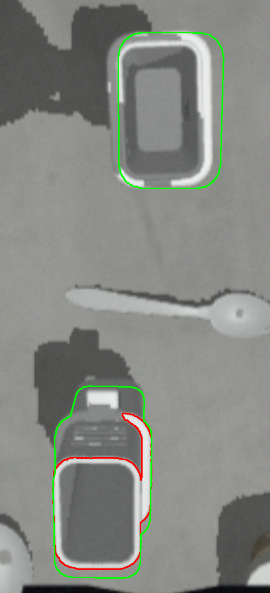

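Picture: the shaded walls blend into the table, so the silhouettes are unusable, but the rim edges are crisp. I'll fit the projected rim and collar outlines to the image edges instead.

```bash
cat > edge.py <<'E'
from fit import *
def dens(o,n=240):
    o=np.vstack([o,o[:1]]);s=np.r_[0,np.cumsum(np.linalg.norm(np.diff(o,axis=0),axis=1))];t=np.linspace(0,s[-1],n,endpoint=False)
    return np.c_[np.interp(t,s,o[:,0]),np.interp(t,s,o[:,1])]
def L(o,z):o=dens(o);return np.c_[o,np.full(len(o),z)]
ES=[L(rr(34,54,8),131),L(rr(44,64,10),111)]
EL=[L(rr(44,64,8),107),L(rr(37,57,5),107)]
EC=[L(rr(50,70,6),166),L(rr(56,76,8),166)]
def efit(c,lines,x0,rng=(10,10,6),sig=1.2):
    g=cv2.GaussianBlur(cv2.cvtColor(c["pixels"],cv2.COLOR_RGB2GRAY).astype(np.float32),(0,0),sig)
    G=np.minimum(np.hypot(cv2.Sobel(g,5,1,0),cv2.Sobel(g,5,0,1)),150)
    X=np.vstack(lines)
    def f(v):
        R=Ro.from_euler("z",v[2],degrees=True).as_matrix();p=pix(c,X@R.T+[v[0],v[1],0]).astype(np.float32)
        return -cv2.remap(G,p[None,:,:1].copy(),p[None,:,1:].copy(),cv2.INTER_LINEAR).mean()
    gr=[np.array(x0)+[a,b,d] for a in np.arange(-rng[0],rng[0]+.1,1) for b in np.arange(-rng[1],rng[1]+.1,1) for d in np.arange(-rng[2],rng[2]+.1,2)]
    v=min(gr,key=f);r=minimize(f,v,method="Nelder-Mead",options=dict(initial_simplex=v+np.array([[0,0,0],[1,0,0],[0,1,0],[0,0,2]]),xatol=.02))
    return r.x.round(2),round(-r.fun,1)
E
python3 - <<'E'
from edge import *
c=cam("wrist")
print(ray(c,(287.2,349.5),107),ray(c,(319.6,142),121))
im=c["pixels"][:,:,::-1].copy();im=cv2.resize(im,None,fx=4,fy=4)
for l,x0 in((ES,[526,-128,6]),(EL,[513,-328,5])):
    v,s=efit(c,l,x0);print(v,s,[efit(c,[k],v,(3,3,2)) for k in l])
    for k in l:
        R=Ro.from_euler("z",v[2],degrees=True).as_matrix();cv2.polylines(im,[((pix(c,k@R.T+[v[0],v[1],0])+.5)*4).astype(np.int32)],True,(0,255,0),1)
cv2.imwrite("pics/f2.png",np.hstack([im[360:800,1080:1480],im[1140:1580,950:1350]]))
E
```

```text
[ 513.84981683 -326.60734509  107.        ] [ 523.15781789 -126.00481334  121.        ]
[ 525.09 -130.12   14.56] 94.4 [(array([ 523.59, -131.16,   19.12]), np.float64(102.8)), (array([ 524.03, -128.44,   10.54]), np.float64(104.2))]
[ 513.47 -326.34   13.  ] 105.7 [(array([ 513.12, -326.68,   11.33]), np.float64(119.4)), (array([ 515.17, -326.59,    7.93]), np.float64(100.9))]
```

View pics/f2.png

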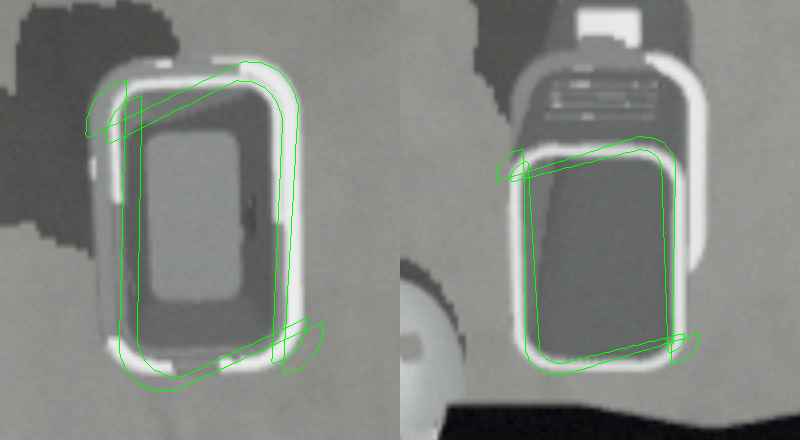

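Picture: both rims are clear, but my outline corners are in the wrong order. I'll order them with a hull and refit.

```bash
sed -i 's/return np.vstack(\[q\*s for s in(\(.*\))\])$/return cv2.convexHull(np.vstack([q*s for s in(\1)]).astype(np.float32))[:,0].astype(float)/' fit.py; grep -n hull fit.py -i | head -3
cat > m1.py <<'E'
from edge import *
c=cam("wrist")
im=c["pixels"][:,:,::-1].copy();im=cv2.resize(im,None,fx=4,fy=4)
for l,x0 in((ES,[524,-128,6]),(EL,[513,-327,5])):
    v,s=efit(c,l,x0);print(v,s,[efit(c,[k],v,(3,3,2)) for k in l])
    for k in l:
        R=Ro.from_euler("z",v[2],degrees=True).as_matrix();cv2.polylines(im,[((pix(c,k@R.T+[v[0],v[1],0])+.5)*4).astype(np.int32)],True,(0,255,0),1)
cv2.imwrite("pics/f3.png",np.hstack([im[360:800,1080:1480],im[1140:1580,950:1350]]))
E
python3 m1.py
```

```text
5:    return cv2.convexHull(np.vstack([q*s for s in([1,1],[-1,1],[-1,-1],[1,-1])]).astype(np.float32))[:,0].astype(float)
12:        h=cv2.convexHull(((pix(c,X@R.T+[v[0],v[1],z])+.5)*S*16).astype(np.int32));cv2.fillConvexPoly(m,h,1,shift=4)
[ 522.81 -128.17    8.54] 107.5 [(array([ 525.72, -130.12,    7.72]), np.float64(125.8)), (array([ 522.9 , -128.03,    8.06]), np.float64(115.3))]
[ 513.41 -326.83    4.95] 125.3 [(array([ 513.28, -327.02,    4.65]), np.float64(113.0)), (array([ 513.52, -326.27,    4.44]), np.float64(138.5))]
```

View pics/f3.png

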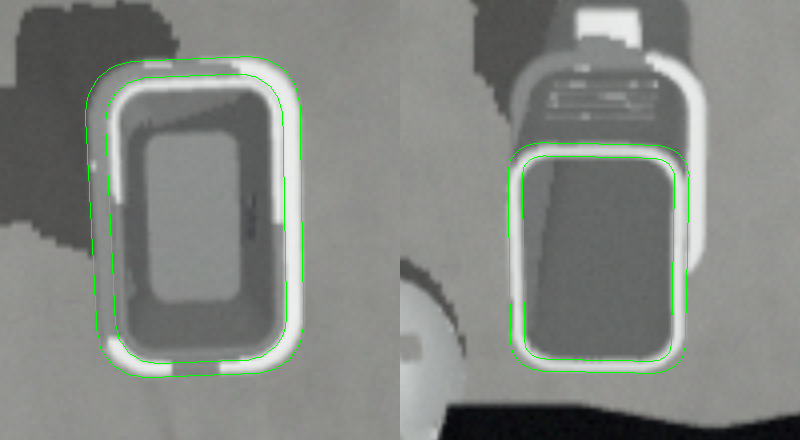

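Picture: both fits lie on the rims. The small pusher is at (522.9,-128.2) yaw 8.3, and the large one at (513.4,-326.7) yaw 4.7. Next I descend onto the small one's grip.

```bash
python3 -m handwheel '[{"dx":40,"dy":2.6,"dz":0,"wx":0,"wy":0,"wz":-0.036,"jaw":100},{"dx":62.8,"dy":2.6,"dz":0,"wx":0,"wy":0,"wz":-0.036,"jaw":100},{"dx":62.8,"dy":2.6,"dz":40,"wx":0,"wy":0,"wz":-0.036,"jaw":100},{"dx":62.8,"dy":2.6,"dz":85,"wx":0,"wy":0,"wz":-0.036,"jaw":100},{"dx":62.8,"dy":2.6,"dz":130,"wx":0,"wy":0,"wz":-0.036,"jaw":100},{"dx":62.8,"dy":2.6,"dz":150,"wx":0,"wy":0,"wz":-0.036,"jaw":100},{"dx":62.8,"dy":2.6,"dz":160,"wx":0,"wy":0,"wz":-0.036,"jaw":100},{"dx":62.8,"dy":2.6,"dz":160,"wx":0,"wy":0,"wz":-0.036,"jaw":100},{"dx":62.8,"dy":2.6,"dz":160,"wx":0,"wy":0,"wz":-0.036,"jaw":100}]'
```

```text
time: 3.1
position: [524.0, -127.9, 112.7]
tool_rot: [179.9, 0.0, 98.4]
wrist_force: [0.0, 0.6, 0.7]
grip_width: 85.2
gripper_force: 0.0
```

```bash
python3 -m handwheel '[{"dx":0,"dy":-1,"dz":0,"wx":0,"wy":0,"wz":0,"jaw":50},{"dx":0,"dy":-1,"dz":0,"wx":0,"wy":0,"wz":0,"jaw":30},{"dx":0,"dy":-1,"dz":0,"wx":0,"wy":0,"wz":0,"jaw":0},{"dx":0,"dy":-1,"dz":0,"wx":0,"wy":0,"wz":0,"jaw":0},{"dx":0,"dy":-1,"dz":0,"wx":0,"wy":0,"wz":0,"jaw":0},{"dx":0,"dy":-1,"dz":0,"wx":0,"wy":0,"wz":0,"jaw":0},{"dx":0,"dy":-1,"dz":0,"wx":0,"wy":0,"wz":0,"jaw":0},{"dx":0,"dy":-1,"dz":0,"wx":0,"wy":0,"wz":0,"jaw":0}]' 40
```

```text
time: 3.9
position: [522.7, -128.4, 112.0]
tool_rot: [179.9, 0.0, 98.4]
wrist_force: [0.0, 1.2, 5.8]
grip_width: 33.2
gripper_force: 40.4
```

Gripped. I lift it and carry it over the large pusher.

```bash
python3 -m handwheel '[{"dx":0,"dy":0,"dz":-15,"wx":0,"wy":0,"wz":0,"jaw":0},{"dx":0,"dy":0,"dz":-50,"wx":0,"wy":0,"wz":0,"jaw":0},{"dx":0,"dy":0,"dz":-90,"wx":0,"wy":0,"wz":0,"jaw":0},{"dx":0,"dy":0,"dz":-130,"wx":0,"wy":0,"wz":0,"jaw":0},{"dx":-30,"dy":-6,"dz":-140,"wx":0,"wy":0,"wz":0.02,"jaw":0},{"dx":-70,"dy":-14,"dz":-140,"wx":0,"wy":0,"wz":0.04,"jaw":0},{"dx":-110,"dy":-22,"dz":-140,"wx":0,"wy":0,"wz":0.063,"jaw":0},{"dx":-150,"dy":-30,"dz":-140,"wx":0,"wy":0,"wz":0.063,"jaw":0},{"dx":-180,"dy":-35,"dz":-140,"wx":0,"wy":0,"wz":0.063,"jaw":0},{"dx":-195,"dy":-38,"dz":-140,"wx":0,"wy":0,"wz":0.063,"jaw":0},{"dx":-195,"dy":-38,"dz":-140,"wx":0,"wy":0,"wz":0.063,"jaw":0},{"dx":-195,"dy":-38,"dz":-140,"wx":0,"wy":0,"wz":0.063,"jaw":0},{"dx":-195,"dy":-38,"dz":-140,"wx":0,"wy":0,"wz":0.063,"jaw":0}]'
python3 - <<'E'
from h import *
s=cam("side");w=cam("wrist");t=cam("top")
a=cv2.resize(s["pixels"][200:350,260:370],None,fx=3.6,fy=3.6,interpolation=2);b=cv2.resize(w["pixels"],(400,300));d=cv2.resize(t["pixels"][175:265,360:450],(240,240),interpolation=2)
o=np.zeros((540,800,3),np.uint8);o[:540,:396]=a;o[:300,400:800]=b;o[300:540,400:640]=d
cv2.imwrite("pics/c1.png",o[:,:,::-1])
print(tool()[0],env.sense()["tool_rot"])
E
```

```text
time: 5.2
position: [513.1, -325.4, 251.4]
tool_rot: [-180.0, -0.0, 94.8]
wrist_force: [-0.0, 0.4, -0.6]
grip_width: 33.4
gripper_force: 40.0
[ 513.26625009 -325.58349041  251.64344296] [1.79986681e+02 9.04339049e-03 9.48368570e+01]
```

View pics/c1.png

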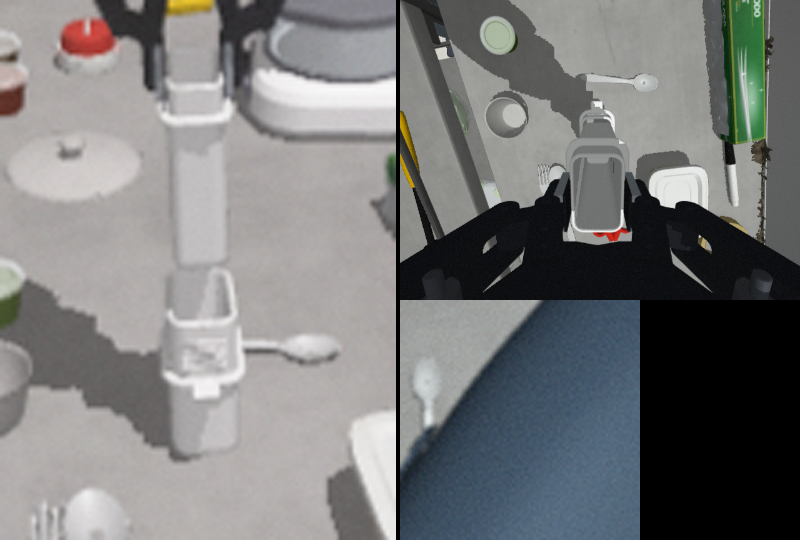

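Picture: the small pusher hangs upright in the fingers at (200,180), straight above the large one's mouth at (203,300). I'll enter gently, watching the force.

```bash
python3 -m handwheel '[{"dx":-1.2,"dy":0,"dz":15,"wx":0,"wy":0,"wz":0,"jaw":0},{"dx":-1.2,"dy":0,"dz":25,"wx":0,"wy":0,"wz":0,"jaw":0},{"dx":-1.2,"dy":0,"dz":30,"wx":0,"wy":0,"wz":0,"jaw":0},{"dx":-1.2,"dy":0,"dz":35,"wx":0,"wy":0,"wz":0,"jaw":0},{"dx":-1.2,"dy":0,"dz":40,"wx":0,"wy":0,"wz":0,"jaw":0},{"dx":-1.2,"dy":0,"dz":44,"wx":0,"wy":0,"wz":0,"jaw":0},{"dx":-1.2,"dy":0,"dz":48,"wx":0,"wy":0,"wz":0,"jaw":0},{"dx":-1.2,"dy":0,"dz":50,"wx":0,"wy":0,"wz":0,"jaw":0}]'
```

```text
time: 6.15
position: [513.1, -327.9, 201.0]
tool_rot: [-180.0, -0.0, 94.8]
wrist_force: [0.8, 0.4, -0.9]
grip_width: 33.0
gripper_force: 40.0
```

```bash
python3 -m handwheel '[{"dx":0,"dy":0,"dz":15,"wx":0,"wy":0,"wz":0,"jaw":0},{"dx":0,"dy":0,"dz":30,"wx":0,"wy":0,"wz":0,"jaw":0},{"dx":0,"dy":0,"dz":45,"wx":0,"wy":0,"wz":0,"jaw":0},{"dx":0,"dy":0,"dz":60,"wx":0,"wy":0,"wz":0,"jaw":0},{"dx":0,"dy":0,"dz":72,"wx":0,"wy":0,"wz":0,"jaw":0},{"dx":0,"dy":0,"dz":80,"wx":0,"wy":0,"wz":0,"jaw":0},{"dx":0,"dy":0,"dz":84,"wx":0,"wy":0,"wz":0,"jaw":0},{"dx":0,"dy":0,"dz":86,"wx":0,"wy":0,"wz":0,"jaw":0}]'
```

```text
time: 6.95
position: [513.2, -327.9, 115.2]
tool_rot: [-180.0, 0.0, 94.8]
wrist_force: [0.2, 0.7, -0.6]
grip_width: 33.1
gripper_force: 40.0
```

```bash
python3 -m handwheel '[{"dx":0,"dy":0,"dz":1,"wx":0,"wy":0,"wz":0,"jaw":0},{"dx":0,"dy":0,"dz":2,"wx":0,"wy":0,"wz":0,"jaw":0},{"dx":0,"dy":0,"dz":2.5,"wx":0,"wy":0,"wz":0,"jaw":0}]'
```

```text
time: 7.25
position: [513.3, -328.0, 113.2]
tool_rot: [180.0, 0.0, 94.8]
wrist_force: [-0.6, -0.2, -0.8]
grip_width: 33.2
gripper_force: 40.0
```

Nearly seated with no contact force. I release and back off for a look.

```bash
python3 -m handwheel '[{"dx":0,"dy":0,"dz":0,"wx":0,"wy":0,"wz":0,"jaw":60},{"dx":0,"dy":0,"dz":0,"wx":0,"wy":0,"wz":0,"jaw":100},{"dx":0,"dy":0,"dz":0,"wx":0,"wy":0,"wz":0,"jaw":100},{"dx":0,"dy":0,"dz":-15,"wx":0,"wy":0,"wz":0,"jaw":100},{"dx":0,"dy":0,"dz":-55,"wx":0,"wy":0,"wz":0,"jaw":100},{"dx":0,"dy":0,"dz":-100,"wx":0,"wy":0,"wz":0,"jaw":100},{"dx":-40,"dy":0,"dz":-130,"wx":0,"wy":0,"wz":0,"jaw":100},{"dx":-65,"dy":0,"dz":-145,"wx":0,"wy":0,"wz":0,"jaw":100},{"dx":-65,"dy":0,"dz":-145,"wx":0,"wy":0,"wz":0,"jaw":100},{"dx":-65,"dy":0,"dz":-145,"wx":0,"wy":0,"wz":0,"jaw":100},{"dx":-65,"dy":0,"dz":-145,"wx":0,"wy":0,"wz":0,"jaw":100}]'
cat > m2.py <<'E'
from edge import *
c=cam("wrist");s=cam("side")
im=cv2.resize(c["pixels"][:,:,::-1],None,fx=4,fy=4)
def draw(l,v):
    for k in l:
        R=Ro.from_euler("z",v[2],degrees=True).as_matrix();cv2.polylines(im,[((pix(c,k@R.T+[v[0],v[1],0])+.5)*4).astype(np.int32)],True,(0,255,0),1)
l=ES+[L(rr(54,74,12),65)]
v,q=efit(c,ES,[513.4,-327,4.7]);print(v,q,[efit(c,[k],v,(4,4,2)) for k in l]);draw(l,v)
u=(pix(c,[v[0],v[1],110])[0]*4).astype(int)
w=im[u[1]-240:u[1]+240,u[0]-200:u[0]+200];a=cv2.resize(s["pixels"][240:350,260:350,::-1],(390,477),interpolation=2)
o=np.zeros((480,800,3),np.uint8);o[:w.shape[0],:400]=w;o[:477,405:795]=a;cv2.imwrite("pics/c2.png",o);print(tool()[0],env.sense()["tool_rot"])
E
python3 m2.py
```

```text
time: 8.35
position: [518.1, -391.7, 256.8]
tool_rot: [-179.9, -0.1, 94.8]
wrist_force: [0.0, 0.7, -0.5]
grip_width: 85.3
gripper_force: 0.0
[ 514.17 -330.28   10.01] 84.5 [(array([ 514.29, -330.4 ,   10.88]), np.float64(93.5)), (array([ 513.26, -328.02,    6.79]), np.float64(87.6)), (array([ 513.39, -328.31,    6.17]), np.float64(88.2))]
[ 518.22122305 -391.51610836  257.05582474] [-1.79928619e+02 -6.52716834e-02  9.48014078e+01]
```

View pics/c2.png

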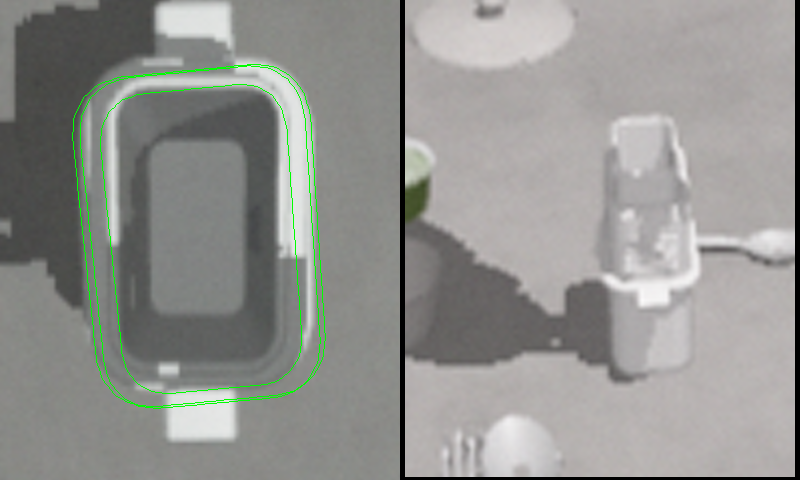

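Picture: the pair is nested, with the small collar over the large rim, the lugs at (194,20) and (201,414) in the crop, and the pair upright in the side view. I take the yaw and centre from the lugs. I've now used all ten pictures, so from here I work from numbers only.

```bash
python3 - <<'E'
from edge import *
c=cam("wrist");u=(pix(c,[514.17,-330.28,110])[0]*4).astype(int)
f=lambda x,y:(np.array([x,y])+u-[200,240])/4-.5
a=ray(c,f(193.5,20),65);b=ray(c,f(202,414),65);d=ray(c,f(202,440),65);e=ray(c,f(194,2),65);print(u,a,b,d,e,np.degrees(np.arctan2(-(a-b)[0],(a-b)[1])))
print(d+(a-b)/np.linalg.norm(a-b)*49.5)
# lug and rim template fits with fixed yaw range
lug=[L(rr(54,74,12),65),L(rr(18,99,1),65)]
for k in(ES[0],ES[1],L(rr(18,99,1),65)):print(efit(c,[k],[513.3,-327.5,4.5],(3,3,2)))
t=cam("top")
for x0 in([593,150,0],):print("chute",efit(t,[L(rr(50,70,5),166)],x0,(12,12,8),.8),efit(t,[L(rr(56,76,8),166)],x0,(12,12,8),.8))
E
```

```text
[1268  582] [ 508.34508725 -283.02999221   65.        ] [ 517.61489162 -369.99591487   65.        ] [ 518.14001296 -376.18792549   65.        ] [ 508.14721058 -279.31837616   65.        ] 6.08425434730056
[ 512.89346788 -326.96675357   65.        ]
(array([ 516.07, -329.89,    3.86]), np.float64(105.5))
(array([ 512.57, -328.16,    3.41]), np.float64(93.6))
(array([ 512.83, -327.97,    5.94]), np.float64(76.4))
chute (array([589.32, 153.15,  -6.6 ]), np.float64(123.0)) (array([ 5.8777e+02,  1.6327e+02, -1.5000e-01]), np.float64(114.7))
```

The pair stands at about (513,-327.5), yaw 5. I descend and grip the large pusher's sides above its collar.

```bash
python3 -m handwheel '[{"dx":35,"dy":0,"dz":0,"wx":0,"wy":0,"wz":0,"jaw":100},{"dx":64.3,"dy":0.2,"dz":10,"wx":0,"wy":0,"wz":0,"jaw":100},{"dx":64.3,"dy":0.2,"dz":40,"wx":0,"wy":0,"wz":0,"jaw":100},{"dx":64.3,"dy":0.2,"dz":85,"wx":0,"wy":0,"wz":0,"jaw":100},{"dx":64.3,"dy":0.2,"dz":130,"wx":0,"wy":0,"wz":0,"jaw":100},{"dx":64.3,"dy":0.2,"dz":165,"wx":0,"wy":0,"wz":0,"jaw":100},{"dx":64.3,"dy":0.2,"dz":182,"wx":0,"wy":0,"wz":0,"jaw":100},{"dx":64.3,"dy":0.2,"dz":187,"wx":0,"wy":0,"wz":0,"jaw":100},{"dx":64.3,"dy":0.2,"dz":187,"wx":0,"wy":0,"wz":0,"jaw":100}]' && python3 -m handwheel '[{"dx":0,"dy":0,"dz":0,"wx":0,"wy":0,"wz":0,"jaw":60},{"dx":0,"dy":0,"dz":0,"wx":0,"wy":0,"wz":0,"jaw":45},{"dx":0,"dy":0,"dz":0,"wx":0,"wy":0,"wz":0,"jaw":0},{"dx":0,"dy":0,"dz":0,"wx":0,"wy":0,"wz":0,"jaw":0},{"dx":0,"dy":0,"dz":0,"wx":0,"wy":0,"wz":0,"jaw":0},{"dx":0,"dy":0,"dz":0,"wx":0,"wy":0,"wz":0,"jaw":0},{"dx":0,"dy":0,"dz":0,"wx":0,"wy":0,"wz":0,"jaw":0}]' 80
```

```text
time: 9.45
position: [513.2, -328.1, 70.5]
tool_rot: [-180.0, -0.0, 94.8]
wrist_force: [0.1, 0.4, 0.8]
grip_width: 85.5
gripper_force: 0.0
time: 10.15
position: [513.8, -328.9, 72.2]
tool_rot: [179.9, 0.1, 94.8]
wrist_force: [-1.1, 0.7, 5.1]
grip_width: 43.5
gripper_force: 80.5
```

Gripped at 43.5 mm. I lift the pair and stop short of the chute, so the wrist camera can measure it.

```bash
python3 -m handwheel '[{"dx":0,"dy":0,"dz":-12,"wx":0,"wy":0,"wz":0,"jaw":0},{"dx":0,"dy":0,"dz":-40,"wx":0,"wy":0,"wz":0,"jaw":0},{"dx":0,"dy":0,"dz":-80,"wx":0,"wy":0,"wz":0,"jaw":0},{"dx":0,"dy":0,"dz":-120,"wx":0,"wy":0,"wz":0,"jaw":0},{"dx":15,"dy":4,"dz":-155,"wx":0,"wy":0,"wz":0,"jaw":0},{"dx":45,"dy":13,"dz":-185,"wx":0,"wy":0,"wz":0,"jaw":0},{"dx":85,"dy":25,"dz":-198,"wx":0,"wy":0,"wz":0,"jaw":0},{"dx":125,"dy":36,"dz":-198,"wx":0,"wy":0,"wz":0,"jaw":0},{"dx":165,"dy":48,"dz":-198,"wx":0,"wy":0,"wz":0,"jaw":0},{"dx":205,"dy":60,"dz":-198,"wx":0,"wy":0,"wz":0,"jaw":0},{"dx":245,"dy":71,"dz":-198,"wx":0,"wy":0,"wz":0,"jaw":0},{"dx":285,"dy":83,"dz":-198,"wx":0,"wy":0,"wz":0,"jaw":0},{"dx":325,"dy":95,"dz":-198,"wx":0,"wy":0,"wz":0,"jaw":0},{"dx":355,"dy":103,"dz":-198,"wx":0,"wy":0,"wz":0,"jaw":0},{"dx":377,"dy":109,"dz":-198,"wx":0,"wy":0,"wz":0,"jaw":0},{"dx":377,"dy":109,"dz":-198,"wx":0,"wy":0,"wz":0,"jaw":0},{"dx":377,"dy":109,"dz":-198,"wx":0,"wy":0,"wz":0,"jaw":0},{"dx":377,"dy":109,"dz":-198,"wx":0,"wy":0,"wz":0,"jaw":0}]'
python3 - <<'E'
from edge import *
c=cam("wrist","w3.png");np.savez("w3.npz",**{k:c[k] for k in("pixels","f","cx","cy","R","t")})
p,_=tool();print(p,env.sense()["tool_rot"])
for a in(50,46,56):
  for y0 in(0,5):print(a,efit(c,[L(rr(a,a+20,5),166)],[592,150,y0],(10,10,8)))
# held pair: rim of small at p-? height
for dz in(57,59,61):
    k=p[2]+dz;print(dz,efit(c,[L(rr(34,54,8),k)],[p[0],p[1],4.8],(4,4,4)),efit(c,[L(rr(44,64,10),k-20)],[p[0],p[1],4.8],(4,4,4)))
g=cv2.cvtColor(c["pixels"],cv2.COLOR_RGB2GRAY);q=pix(c,[[592,150,166],[592,193,172]]);print(q)
u=q[0].round().astype(int);print("row",g[u[1],u[0]-55:u[0]+56:2]);print("col",g[u[1]-70:u[1]+71:2,u[0]])
E
```

```text
time: 11.95
position: [590.5, 55.5, 269.2]
tool_rot: [180.0, 0.0, 94.7]
wrist_force: [0.3, -0.6, -2.1]
grip_width: 43.3
gripper_force: 81.5
[590.56186623  55.2661587  269.19174112] [1.79990321e+02 1.67698630e-02 9.46946440e+01]
50 (array([591.53, 155.33,  -0.94]), np.float64(91.4))
50 (array([591.55, 155.34,  -0.91]), np.float64(91.4))
46 (array([585.88, 153.78,  -1.3 ]), np.float64(85.3))
46 (array([585.88, 153.8 ,  -1.29]), np.float64(85.3))
56 (array([ 5.8857e+02,  1.5876e+02, -4.0000e-01]), np.float64(83.0))
56 (array([ 5.8858e+02,  1.5877e+02, -3.0000e-01]), np.float64(83.0))
57 (array([590.22,  54.01,   6.18]), np.float64(46.0)) (array([590.42,  51.28,   4.77]), np.float64(73.9))
59 (array([589.58,  57.4 ,   3.81]), np.float64(56.0)) (array([589.65,  56.74,   5.42]), np.float64(62.1))
61 (array([589.85,  58.28,   4.95]), np.float64(58.4)) (array([589.09,  57.35,   5.19]), np.float64(55.8))
[[329.81656728  94.42808592]
 [336.79675594  17.414988  ]]
row [ 40  93 143 205  60  97 136 135 100  89  60  61  59  74  80  78  73  77
  77  73  76  76  73  76  79  80  79  79  81  66  63  38  43  42  38  36
  40  37  39  36  46  45  45  47  50  64  82 137 137 116 137 135 136 137
 136 137]
col [133  83  79  78  55  58  54  55  60  55  51  54  55  54  56  80 175 174
 171 171 172 166 168 174 174 175 176 174 178 173 170 178 171 164  79  80
 132 177 170 175 174 178 176 174 172 148  99  97  93  95  96  98  96  93
  95  96  92  89  76 130 139 134  99 116 138 140 139 141 143 141 139]
```

The chute fit is ambiguous, because different outlines catch different edges. I'll rectify the same image onto the rim plane and read averaged profiles across it.

```bash
python3 - <<'E'
from edge import *
d=np.load("w3.npz");c={k:d[k] for k in d}
g=cv2.cvtColor(c["pixels"],cv2.COLOR_RGB2GRAY).astype(np.float32)
xs=np.arange(550,632);ys=np.arange(108,206)
def rect(z):
    Y,X=np.meshgrid(ys,xs,indexing="ij");p=pix(c,np.c_[X.ravel(),Y.ravel(),np.full(X.size,z)]).astype(np.float32)
    return cv2.remap(g,p[:,:1].reshape(Y.shape),p[:,1:].reshape(Y.shape),cv2.INTER_LINEAR)
A=rect(166.)
for a in(130,150,170):print("x prof y",a,A[a-108:a-98].mean(0).astype(int).tolist())
for a in(575,590,600):print("y prof x",a,A[:,a-550:a-542].mean(1).astype(int).tolist())
E
```

```text
x prof y 130 [93, 92, 91, 83, 66, 65, 45, 66, 110, 112, 121, 62, 78, 109, 132, 133, 129, 98, 89, 69, 60, 63, 123, 155, 154, 153, 152, 156, 156, 156, 156, 155, 155, 155, 155, 157, 156, 157, 153, 147, 147, 144, 134, 117, 105, 97, 96, 96, 96, 96, 95, 95, 96, 96, 96, 96, 95, 94, 77, 47, 47, 48, 47, 51, 61, 71, 110, 139, 139, 133, 121, 137, 138, 138, 139, 138, 139, 139, 138, 139, 138, 139]
x prof y 150 [84, 22, 17, 17, 18, 18, 32, 49, 112, 136, 189, 95, 69, 104, 132, 133, 130, 98, 90, 72, 59, 60, 95, 159, 159, 159, 159, 157, 152, 150, 152, 152, 151, 151, 151, 149, 150, 151, 150, 150, 150, 150, 148, 148, 144, 111, 83, 83, 83, 83, 83, 82, 82, 83, 83, 83, 83, 83, 79, 51, 47, 47, 47, 47, 55, 59, 71, 131, 135, 136, 122, 128, 135, 136, 136, 132, 128, 148, 159, 161, 162, 158]
x prof y 170 [90, 90, 90, 90, 86, 85, 82, 79, 77, 75, 71, 66, 62, 83, 124, 131, 131, 115, 91, 84, 64, 60, 61, 62, 64, 74, 86, 93, 99, 105, 107, 106, 105, 102, 103, 105, 105, 105, 106, 106, 103, 103, 104, 105, 98, 75, 75, 73, 73, 72, 70, 68, 66, 63, 59, 54, 50, 45, 45, 46, 45, 45, 45, 46, 52, 65, 70, 119, 133, 132, 125, 119,
[... 716 characters left out ...]
 116, 71, 68, 99, 142, 145, 152, 150, 148, 150, 148, 145, 146, 147, 144, 146, 142, 137, 137, 138, 143, 141, 143, 144, 141, 78, 55, 54, 55, 55, 54, 55, 54, 54, 55, 55, 54, 55, 67, 80, 76, 99, 130, 130, 117, 89, 75, 69, 100, 133, 143, 145, 146, 140, 129, 107, 15]
y prof x 600 [140, 139, 140, 140, 140, 140, 139, 131, 115, 121, 136, 139, 132, 95, 73, 74, 77, 81, 87, 89, 90, 93, 97, 97, 95, 94, 92, 96, 98, 97, 94, 94, 97, 99, 99, 99, 97, 97, 95, 97, 99, 99, 87, 46, 38, 65, 95, 99, 99, 98, 101, 100, 98, 101, 99, 98, 101, 98, 95, 97, 98, 96, 89, 85, 77, 66, 48, 45, 45, 44, 47, 48, 48, 49, 50, 50, 50, 51, 57, 72, 79, 75, 115, 131, 130, 121, 115, 123, 123, 121, 120, 123, 122, 121, 123, 122, 124, 127]
```

The bright rim band reads cleanly. Its inner edges are at x 566.9 and 616.4 and at y 120.6 and 189.7, so 49.5 x 69 against the expected 50 x 70. That puts the chute at (591.6,155.2), yaw about -0.8. Next I move over it and turn into line.

```bash
python3 -m handwheel '[{"dx":35,"dy":3,"dz":0,"wx":0,"wy":0,"wz":0.04,"jaw":0},{"dx":70,"dy":7,"dz":0,"wx":0,"wy":0,"wz":0.08,"jaw":0},{"dx":98.4,"dy":9.7,"dz":0,"wx":0,"wy":0,"wz":0.096,"jaw":0},{"dx":98.4,"dy":9.7,"dz":0,"wx":0,"wy":0,"wz":0.096,"jaw":0},{"dx":98.4,"dy":9.7,"dz":0,"wx":0,"wy":0,"wz":0.096,"jaw":0},{"dx":98.4,"dy":9.7,"dz":0,"wx":0,"wy":0,"wz":0.096,"jaw":0},{"dx":98.4,"dy":9.7,"dz":0,"wx":0,"wy":0,"wz":0.096,"jaw":0}]'
```

```text
time: 12.7
position: [592.3, 153.8, 269.0]
tool_rot: [180.0, 0.0, 89.2]
wrist_force: [-0.4, -0.3, -1.9]
grip_width: 43.4
gripper_force: 81.5
```

```bash
python3 -m handwheel '[{"dx":0.3,"dy":0,"dz":12,"wx":0,"wy":0,"wz":0,"jaw":0},{"dx":0.3,"dy":0,"dz":22,"wx":0,"wy":0,"wz":0,"jaw":0},{"dx":0.3,"dy":0,"dz":28,"wx":0,"wy":0,"wz":0,"jaw":0},{"dx":0.3,"dy":0,"dz":31,"wx":0,"wy":0,"wz":0,"jaw":0},{"dx":0.3,"dy":0,"dz":34,"wx":0,"wy":0,"wz":0,"jaw":0},{"dx":0.3,"dy":0,"dz":36,"wx":0,"wy":0,"wz":0,"jaw":0},{"dx":0.3,"dy":0,"dz":36,"wx":0,"wy":0,"wz":0,"jaw":0}]' && python3 -m handwheel '[{"dx":0,"dy":0,"dz":2,"wx":0,"wy":0,"wz":0,"jaw":0},{"dx":0,"dy":0,"dz":4,"wx":0,"wy":0,"wz":0,"jaw":0},{"dx":0,"dy":0,"dz":4,"wx":0,"wy":0,"wz":0,"jaw":0}]'
```

```text
time: 13.4
position: [592.2, 155.4, 232.6]
tool_rot: [-180.0, 0.0, 89.3]
wrist_force: [0.2, 0.3, -1.4]
grip_width: 43.2
gripper_force: 81.5
time: 13.7
position: [592.1, 155.4, 228.6]
tool_rot: [-180.0, 0.0, 89.3]
wrist_force: [0.1, -0.2, -1.7]
grip_width: 43.4
gripper_force: 81.5
```

```bash
python3 -m handwheel '[{"dx":0,"dy":0,"dz":3,"wx":0,"wy":0,"wz":0,"jaw":0},{"dx":0,"dy":0,"dz":6,"wx":0,"wy":0,"wz":0,"jaw":0},{"dx":0,"dy":0,"dz":9,"wx":0,"wy":0,"wz":0,"jaw":0},{"dx":0,"dy":0,"dz":12,"wx":0,"wy":0,"wz":0,"jaw":0},{"dx":0,"dy":0,"dz":12,"wx":0,"wy":0,"wz":0,"jaw":0}]'
```

```text
time: 14.2
position: [592.0, 155.3, 216.2]
tool_rot: [-179.9, 0.0, 89.3]
wrist_force: [0.2, 0.6, -1.9]
grip_width: 43.6
gripper_force: 81.5
```

```bash
python3 -m handwheel '[{"dx":0,"dy":0,"dz":5,"wx":0,"wy":0,"wz":0,"jaw":0},{"dx":0,"dy":0,"dz":10,"wx":0,"wy":0,"wz":0,"jaw":0},{"dx":0,"dy":0,"dz":15,"wx":0,"wy":0,"wz":0,"jaw":0},{"dx":0,"dy":0,"dz":20,"wx":0,"wy":0,"wz":0,"jaw":0},{"dx":0,"dy":0,"dz":24,"wx":0,"wy":0,"wz":0,"jaw":0},{"dx":0,"dy":0,"dz":28,"wx":0,"wy":0,"wz":0,"jaw":0},{"dx":0,"dy":0,"dz":28,"wx":0,"wy":0,"wz":0,"jaw":0}]' && python3 -m handwheel '[{"dx":0,"dy":0,"dz":2,"wx":0,"wy":0,"wz":0,"jaw":0},{"dx":0,"dy":0,"dz":4,"wx":0,"wy":0,"wz":0,"jaw":0},{"dx":0,"dy":0,"dz":6,"wx":0,"wy":0,"wz":0,"jaw":0},{"dx":0,"dy":0,"dz":6,"wx":0,"wy":0,"wz":0,"jaw":0},{"dx":0,"dy":0,"dz":6,"wx":0,"wy":0,"wz":0,"jaw":0}]'
```

```text
time: 14.9
position: [591.9, 155.3, 188.1]
tool_rot: [-179.9, 0.0, 89.3]
wrist_force: [-0.3, -0.5, -1.9]
grip_width: 43.2
gripper_force: 81.5
time: 15.4
position: [592.4, 155.3, 183.1]
tool_rot: [180.0, 0.0, 89.2]
wrist_force: [-0.2, -0.8, 0.9]
grip_width: 43.0
gripper_force: 82.0
```

The pin is making contact. I raise the grip and press in small steps.

```bash
python3 -m handwheel '[{"dx":0,"dy":0,"dz":1,"wx":0,"wy":0,"wz":0,"jaw":0},{"dx":0,"dy":0,"dz":2,"wx":0,"wy":0,"wz":0,"jaw":0},{"dx":0,"dy":0,"dz":3,"wx":0,"wy":0,"wz":0,"jaw":0},{"dx":0,"dy":0,"dz":3,"wx":0,"wy":0,"wz":0,"jaw":0}]' 110 && python3 -m handwheel '[{"dx":0,"dy":0,"dz":1,"wx":0,"wy":0,"wz":0,"jaw":0},{"dx":0,"dy":0,"dz":2,"wx":0,"wy":0,"wz":0,"jaw":0},{"dx":0,"dy":0,"dz":2,"wx":0,"wy":0,"wz":0,"jaw":0}]'
```

```text
time: 15.8
position: [592.4, 155.3, 180.3]
tool_rot: [180.0, 0.0, 89.3]
wrist_force: [-1.6, -1.1, 4.9]
grip_width: 43.2
gripper_force: 110.8
time: 16.1
position: [592.4, 155.3, 178.5]
tool_rot: [179.9, -0.0, 89.3]
wrist_force: [-1.9, -2.8, 6.6]
grip_width: 42.4
gripper_force: 111.0
```

```bash
python3 -m handwheel '[{"dx":0,"dy":0,"dz":1,"wx":0,"wy":0,"wz":0,"jaw":0},{"dx":0,"dy":0,"dz":1,"wx":0,"wy":0,"wz":0,"jaw":0},{"dx":0,"dy":0,"dz":1,"wx":0,"wy":0,"wz":0,"jaw":0}]' && python3 -m handwheel '[{"dx":0,"dy":0,"dz":1,"wx":0,"wy":0,"wz":0,"jaw":0},{"dx":0,"dy":0,"dz":1,"wx":0,"wy":0,"wz":0,"jaw":0},{"dx":0,"dy":0,"dz":1,"wx":0,"wy":0,"wz":0,"jaw":0}]'
```

```text
time: 16.4
position: [592.4, 155.3, 178.2]
tool_rot: [179.9, -0.0, 89.3]
wrist_force: [-3.5, -2.7, 12.1]
grip_width: 43.1
gripper_force: 111.4
time: 16.7
position: [592.4, 155.3, 178.2]
tool_rot: [179.9, -0.0, 89.3]
wrist_force: [-6.1, -2.7, 19.7]
grip_width: 42.9
gripper_force: 112.2
```

The hard stop is at 178.2, and the spring force followed the pin's 4 to 8 N curve over the last 6 mm. I add a little hold margin, let it settle and check that it's steady.

```bash
python3 -m handwheel '[{"dx":0,"dy":-0.4,"dz":0.5,"wx":0,"wy":0,"wz":0,"jaw":0},{"dx":0,"dy":-0.4,"dz":0.5,"wx":0,"wy":0,"wz":0,"jaw":0},{"dx":0,"dy":-0.4,"dz":0.5,"wx":0,"wy":0,"wz":0,"jaw":0},{"dx":0,"dy":-0.4,"dz":0.5,"wx":0,"wy":0,"wz":0,"jaw":0},{"dx":0,"dy":-0.4,"dz":0.5,"wx":0,"wy":0,"wz":0,"jaw":0},{"dx":0,"dy":-0.4,"dz":0.5,"wx":0,"wy":0,"wz":0,"jaw":0},{"dx":0,"dy":-0.4,"dz":0.5,"wx":0,"wy":0,"wz":0,"jaw":0},{"dx":0,"dy":-0.4,"dz":0.5,"wx":0,"wy":0,"wz":0,"jaw":0},{"dx":0,"dy":-0.4,"dz":0.5,"wx":0,"wy":0,"wz":0,"jaw":0},{"dx":0,"dy":-0.4,"dz":0.5,"wx":0,"wy":0,"wz":0,"jaw":0}]'
python3 - <<'E'
from edge import *
c=cam("wrist");p,_=tool();print(p)
for z in(237,240,243):print(z,efit(c,[L(rr(34,54,8),z),L(rr(44,64,10),z-20)],[p[0],p[1]+1,-.8],(4,6,4)))
E
```

```text
time: 17.7
position: [592.4, 155.3, 178.2]
tool_rot: [179.8, -0.0, 89.3]
wrist_force: [-5.0, -4.2, 20.3]
grip_width: 42.7
gripper_force: 112.5
[592.44878065 155.34569651 178.14979876]
237 (array([591.53, 156.93,  -0.85]), np.float64(59.3))
240 (array([590.88, 157.62,  -1.2 ]), np.float64(44.8))
243 (array([590.25, 157.57,  -1.31]), np.float64(42.8))
```

The pair is steady at 20 N, and the small pusher's rim fits best at z = 237, which is the nested and home height (106 + 131). Handing in.

```bash
python3 -c "
from bench import env
print(env.finish_job())"
```

```text
the job is handed in; nothing more can be done
None
```

I handed the job in with the small pusher nested in the large one and the pair pressed home in the chute (20 N at the wrist, gripper still holding); the pin reads fully down from position and force, not from a picture, and I got no verdict back.

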